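# Put the lids on the turned boxes

### The arm

A 6-joint arm with a two-finger parallel gripper is mounted at the origin on the work surface. World frame = base frame: x ahead of the robot, y to its left, z up, the work surface at z = 0. Lengths are in m, angles in rad, forces in N, time in s.
With the tool pointing down it reaches from about 0.375 to 0.9 m from the base axis. Payload 3.1 kg.
Tool frame: the origin (TCP) lies at the centre of the arm's flange, where the gripper is bolted on; the fingertips stand tip_reach ahead of it and the grasp point (between the pads) lies 164 mm ahead of it (tip_reach is the distance from the TCP to the fingertips, in m); z points along the fingers, y is the direction in which the jaws open and shut (so a half turn about z gives the same grasp; the last joint's range is limited). The gripper opens to 87 mm and grips with 3 to 60 N. Pads are 19 mm wide; open, the fingers measure 117 mm over their backs; the gripper's body (75 mm by 190 mm) begins 51 mm behind the grasp point.
Start: joints at [-1.468, 0.527, 1.433, -0, 1.181, -0.178], TCP at [0.174, -0.6, 0.405] pointing down, gripper open.
Joint ranges: [-3.08, 3.08], [-0.75, 2.2], [0.22, 2.44], [-1.43, 4.57], [0, 2.65], [-2.85, 2.85]. Speed limits (rad/s): [2.79, 2.79, 3.14, 3.14, 3.14, 3.14].

### API

Orientations are given as a unit quaternion [x, y, z, w].
In Python, from rig import get_obs, camera, hand_in, tip_reach gives the robot as it stands. The module is installed in compiled form; this text tells all that it offers.
- The arm moves only by the tool servo_tool, never from a script. Its argument "steps" is one flat list of numbers, 5 for each row, row after row: the finger opening in m, from 0 to 0.087, then the shift along the tool's x, y, z in m, then the turn about the tool's z in rad. A call has 1 to 12 rows; each row is the pose to reach, as a shift and turn from the pose commanded when the call began, along the tool's axes at that moment; what a row does not reach only later rows make up. A row lasts 1/8 s, in which the tool goes at most 62.5 mm and 10.7 degrees, less where a joint would pass 70% of its speed; a pose out of reach is approached as far as the arm can. A call with a gripper value outside its range is refused whole. The fingers move at their own pace and stop on an object; "force" is the grip in N (left out, the last holds). Time passes only in rows, so rows that repeat a pose let the fingers close. It gives the time, the measured TCP pose, the force and the opening at its end, in the units of the state.
- get_obs(): the state, without advancing time (a new reading comes with each control period).
- camera(name): name is "scene" or "top" or "wrist"; returns a dict with "pixels" (384x512x3 uint8, blue, green, red), "vertical_fov" (degrees; the focal length in pixels is half the picture's height over the tangent of half this angle, whatever the lens; pixels are square), "cx", "cy" (the principal point, pixels), "T" (4x4, takes a point from camera to world coordinates). Camera axes: x right, y up, looking along -z (the intrinsics and any distortion apply to the point x, -y, -z); pixel columns grow to the right and rows downward; lengths in m; the calibration is good to about 2 mm. A picture is of the moment at which its call begins. There is no depth.
- hand_in(): hands the job in, once; it reports no verdict.
The state is a dict: "time": time; "q": joint angles; "joint_velocities": joint speeds; "joint_torque": joint torques, N m; "position": TCP position; "tool_rot": TCP orientation; "ft_force": force on the tool from outside, world axes, zero at the start; "moment": the same for the moment, N m; "grip_width": finger opening in m.
Only numpy, scipy, OpenCV 4.12 (cv2) and the standard library are available. Lean on these libraries where they do the work, as an engineer would, in place of code of your own. Each camera call takes 0.05 s, during which the arm holds its last target.

### The job

The four turned boxes and their lids stand mixed up on the bench. Put every lid knob up on the box it was turned for (same width), lowered in gently rather than dropped, so that its spigot is fully in the mouth and the lid sits level on the rim. Keep the boxes standing about where they are, and leave the wax tin and the calipers alone.

Things in the scene. Friction and masses are not known exactly. Their poses are not given: they have to be found in the camera images.
- small_lid: Loose brown turned wooden lid, 56 mm across, standing knob up. From its underside up: spigot 36 mm across, 9 mm deep, its lowest 5.5 mm tapering in by 5 mm a side; 56 mm flange at 9 to 13 mm; slope to 19 mm at the knob; upright round knob 18 mm thick, straight from 26 to 44 mm, top 49 mm. Origin: centre of the underside, z up. Seated, it is 61 mm above its box's origin. 30 g.
- small_box: Loose open turned wooden box of the same brown wood, 56 mm across at the rim, 70 mm high, tallest for its width, nearly a straight cylinder. Stands mouth up; wall 8 mm, mouth 40 mm across, floor 10 mm thick. Origin: centre of its underside, z up. 100 g, so it slides or tips if knocked. The 56 mm lid belongs on it.
- medium_lid: Loose brown turned wooden lid, 68 mm across, standing knob up. From its underside up: spigot 48 mm across, 9 mm deep, its lowest 5.5 mm tapering in by 5 mm a side; 68 mm flange at 9 to 13 mm; slope to 19 mm at the knob; upright round knob 18 mm thick, straight from 26 to 44 mm, top 49 mm. Origin: centre of the underside, z up. Seated, it is 47 mm above its box's origin. 42 g.
- medium_box: Loose open turned wooden box of the same brown wood, 68 mm across at the rim, 56 mm high, low, slightly barrel-sided (71 mm across the belly). Stands mouth up; wall 8 mm, mouth 52 mm across, floor 10 mm thick. Origin: centre of its underside, z up. 120 g, so it slides or tips if knocked. The 68 mm lid belongs on it.
- large_lid: Loose brown turned wooden lid, 80 mm across, standing knob up. From its underside up: spigot 60 mm across, 9 mm deep, its lowest 5.5 mm tapering in by 5 mm a side; 80 mm flange at 9 to 13 mm; slope to 19 mm at the knob; upright round knob 20 mm thick, straight from 26 to 44 mm, top 49 mm. Origin: centre of the underside, z up. Seated, it is 63 mm above its box's origin. 58 g.
- large_box: Loose open turned wooden box of the same brown wood, 80 mm across at the rim, 72 mm high, the tallest, tapering to a narrower foot. Stands mouth up; wall 8 mm, mouth 64 mm across, floor 10 mm thick. Origin: centre of its underside, z up. 190 g, so it slides or tips if knocked. The 80 mm lid belongs on it.
- extra_lid: Loose brown turned wooden lid, 92 mm across, standing knob up. From its underside up: spigot 72 mm across, 9 mm deep, its lowest 5.5 mm tapering in by 5 mm a side; 92 mm flange at 9 to 13 mm; slope to 19 mm at the knob; upright round knob 20 mm thick, straight from 26 to 44 mm, top 49 mm. Origin: centre of the underside, z up. Seated, it is 43 mm above its box's origin. 78 g.
- extra_box: Loose open turned wooden box of the same brown wood, 92 mm across at the rim, 52 mm high, the widest and lowest, slightly barrel-sided (95 mm across the belly). Stands mouth up; wall 8 mm, mouth 76 mm across, floor 10 mm thick. Origin: centre of its underside, z up. 200 g, so it slides or tips if knocked. The 92 mm lid belongs on it.
- wax_tin: Bystander: round plain metal tin of wax, 75 mm across, 38 mm high, loose. Origin at the centre of its underside.
- calipers: Bystander: steel outside calipers lying flat, two bowed legs, about 90 by 160 mm, legs 6 mm thick, 16 mm high at the pivot, loose. Origin amid the legs at the bench top, pivot 75 mm along its +y.
Mind the look-alikes: they are no part of the job. Leave any pink or turquoise look-alike of the extra_lid alone.

How it is judged:
By the outcome, as a careful person would: the job done as asked, in the order asked, and still so for the second after the job is handed in, with the robot touching nothing.
It also fails if it takes over 90 s, if anything falls off the work surface, if the arm or the gripper's body presses on something with over 40 N, if the wrist force passes 120 N, or if a joint passes its speed limit or range.

## Working session

There is one attempt and no reset: what is moved stays moved. The work goes in short steps, Python scripts to look and compute and a tool call to move; the robot and the scene stay as the last step left them, time stands still between calls to the robot, and variables do not carry over. Pictures are saved under pics/ and viewed, and the job is handed in when it is done.

Besides the shell and the picture viewer there is one more tool, called after "Request:" by a JSON object that holds its "api" and its "payload". servo_tool: Moves the arm, as the interface text tells. Its arguments: {"type":"object","properties":{"steps":{"type":"array"},"force":{"type":"number"}},"required":["steps"]}

```bash
mkdir -p pics; python3 - <<'E'
from rig import *
import cv2
o=get_obs()
print(o['time'],o['position'],o['tool_rot'],o['grip_width'],tip_reach if not callable(tip_reach) else tip_reach())
for n in ['scene','top','wrist']:
    c=camera(n); cv2.imwrite(f'pics/{n}0.png',c['pixels']); print(n,c['vertical_fov'],c['cx'],c['cy'],c['T'].tolist() if hasattr(c['T'],'tolist') else c['T'],[k for k in c])
E
```

```text
0.0 [ 0.17378452 -0.59998433  0.40376564] [ 9.90087909e-01  1.40444786e-01  2.97484894e-05 -1.09289989e-03] 0.086550584485367 0.1822
scene 56.300306566681215 255.88582563092808 195.3552771950396 [[-0.8495572425980427, -0.42940235876343874, 0.3063757592199572, 0.9044885184647794], [0.5273202352810867, -0.7063522090085207, 0.4722286800818883, 0.44669281156944723], [0.013633085208771267, 0.5627434327623717, 0.8265191878417054, 0.7964844985803589], [0.0, 0.0, 0.0, 1.0]] ['pixels', 'vertical_fov', 'cx', 'cy', 'T']
top 55.60300306003243 259.9350854677739 187.33108917616016 [[0.01707030577164607, 0.9969101861123751, -0.07667258627600879, 0.5539464465515078], [-0.9990483856653404, 0.020084578975618203, 0.03871605334805818, 0.014289851231156059], [0.040136364563074726, 0.0759387286749104, 0.9963043619933111, 1.0128509170071525], [0.0, 0.0, 0.0, 1.0]] ['pixels', 'vertical_fov', 'cx', 'cy', 'T']
wrist 68.03505331992356 254.72401059699914 190.87129985755197 [[0.27721581823509733, 0.9242229778270425, 0.26260860110963197, 0.24476925954847503], [-0.9608055061151344, 0.267240533796072, 0.07372432783843674, -0.5806348883003175], [-0.0020419449268405986, -0.2727533397648924, 0.9620818292162113, 0.3836082087330012], [0.0, 0.0, 0.0, 1.0]] ['pixels', 'vertical_fov', 'cx', 'cy', 'T']
```

View pics/top0.png

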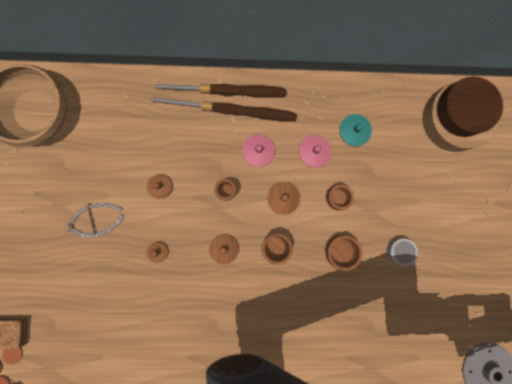

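View pics/scene0.png

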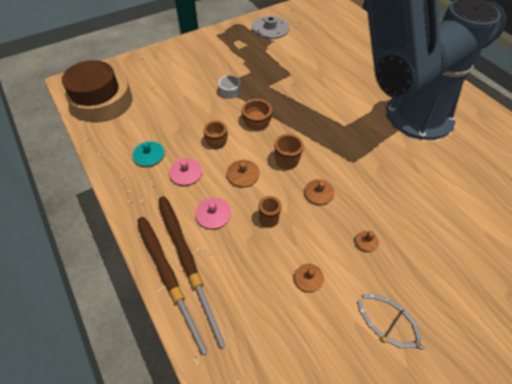

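View pics/wrist0.png

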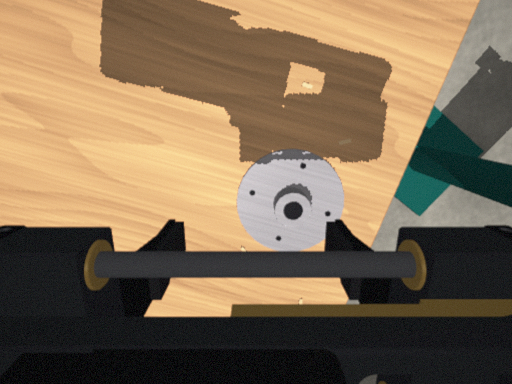

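The top view shows lids at (160,186), (158,252), (224,248) and (284,197). The boxes are at (227,189), (340,196), (278,247) and (343,252), the tin at (404,251), the calipers at (97,219), and the pink/turquoise decoys at (258,150), (315,151) and (355,130). Next I measure.

```bash
cat > h.py <<'E'
import numpy as np, cv2
from rig import *
def K(c):
    f=192/np.tan(np.radians(c['vertical_fov'])/2); return f
def ray(c,u,v):
    f=K(c); d=np.array([(u-c['cx'])/f,-(v-c['cy'])/f,-1.]); T=np.array(c['T']); return T[:3,3],T[:3,:3]@d
def onz(c,u,v,z):
    o,d=ray(c,u,v); return o+d*(z-o[2])/d[2]
def proj(c,p):
    T=np.array(c['T']); q=T[:3,:3].T@(np.array(p)-T[:3,3]); f=K(c)
    return np.array([c['cx']+f*q[0]/-q[2], c['cy']-f*q[1]/-q[2]])
def brown(img):
    h=cv2.cvtColor(img,cv2.COLOR_BGR2HSV)
    return h
E
python3 - <<'E'
from h import *
for n,pts in [('top',[(160,186),(158,252),(224,248),(284,197),(227,189),(340,196),(278,247),(343,252),(300,225),(290,300)]),('scene',[(319,192),(242,174),(100,300)])]:
    c=camera(n); h=brown(c['pixels'])
    for u,v in pts: print(n,u,v,h[v+5,u+5],h[v-8,u])
    np.save(n+'.npy',c['pixels'])
c=camera('top'); cv2.imwrite('pics/topz.png',cv2.resize(c['pixels'][120:280,130:430],None,fx=2.6,fy=2.6,interpolation=cv2.INTER_CUBIC))
E
```

```text
top 160 186 [ 12 146 148] [ 12 146 136]
top 158 252 [ 12 143 148] [ 12 145 137]
top 224 248 [ 11 141 143] [ 12 144 147]
top 284 197 [ 11 142 145] [ 11 143 143]
top 227 189 [ 11 145 139] [ 11 142 133]
top 340 196 [ 12 145 107] [ 12 139  97]
top 278 247 [ 12 144 115] [ 11 142 147]
top 343 252 [ 11 146 145] [ 12 144 145]
top 300 225 [ 14 114 172] [ 14 114 190]
top 290 300 [ 15 116  90] [ 15 116  90]
scene 319 192 [ 13 167 182] [ 13 171 125]
scene 242 174 [ 13 169 175] [ 12 168 132]
scene 100 300 [ 23  34 126] [ 22  36 136]
```

View pics/topz.png

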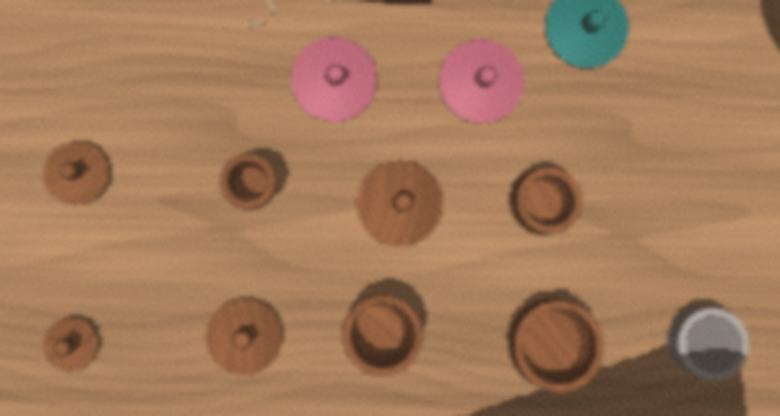

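```bash
cat >> h.py <<'E'
from scipy.optimize import least_squares
def comps(c,smin=130,amin=80,roi=None):
    h=cv2.cvtColor(cv2.GaussianBlur(c['pixels'],(3,3),0),cv2.COLOR_BGR2HSV)
    m=((h[...,0]>=8)&(h[...,0]<=16)&(h[...,1]>=smin)).astype(np.uint8)
    if roi is not None:
        r=np.zeros_like(m); r[roi[1]:roi[3],roi[0]:roi[2]]=1; m&=r
    n,lab,st,ce=cv2.connectedComponentsWithStats(m)
    out=[]
    for i in range(1,n):
        if st[i,4]>=amin:
            ct,_=cv2.findContours((lab==i).astype(np.uint8),cv2.RETR_EXTERNAL,cv2.CHAIN_APPROX_NONE)
            k=max(ct,key=len)[:,0].astype(float)
            out.append((ce[i],st[i,4],k))
    return out
def fitc(c,k,z,R=None,far=True):
    p=np.array([onz(c,u,v,z)[:2] for u,v in k])
    o=np.array(c['T'])[:2,3]
    ctr=p.mean(0)
    for it in range(4):
        w=(p-ctr)@((ctr-o)/np.linalg.norm(ctr-o))
        s=p[w>0.0] if far else p
        if R: r=least_squares(lambda x:np.hypot(*(s-x).T)-R,ctr,loss='soft_l1',f_scale=.001); ctr=r.x; RR=R
        else: r=least_squares(lambda x:np.hypot(*(s-x[:2]).T)-x[2],[*ctr,.04],loss='soft_l1',f_scale=.001); ctr=r.x[:2]; RR=r.x[2]
    return ctr,RR,np.std(np.hypot(*(s-ctr).T))
E
python3 - <<'E'
from h import *
# z of outline plane
top=[('small_lid',158,252,.011),('med_lid',160,186,.011),('large_lid',224,248,.011),('extra_lid',284,197,.011),('small_box',227,189,.070),('med_box',340,196,.056),('large_box',278,247,.072),('extra_box',343,252,.052)]
sc=[(366,241),(308,277),(319,192),(242,174),(269,211),(215,133),(288,150),(256,114)]
ct=camera('top'); cs=camera('scene')
A=comps(ct); B=comps(cs,155)
for (n,u,v,z),(su,sv) in zip(top,sc):
    a=min(A,key=lambda a:np.hypot(*(a[0]-[u,v]))); b=min(B,key=lambda a:np.hypot(*(a[0]-[su,sv])))
    f=fitc(ct,a[2],z,far='box' in n)
    g=fitc(cs,b[2],z,far=True)
    print(n,a[0].round(),a[1],'top',f[0].round(4),round(2e3*f[1],1),round(1e3*f[2],1),'| scene',b[0].round(),b[1],g[0].round(4),round(2e3*g[1],1))
E
```

```text
small_lid [157. 252.] 337 top [0.451  0.2501] 52.9 0.9 | scene [367. 241.] 338 [0.4498 0.2527] 48.4
med_lid [159. 186.] 466 top [0.6288 0.2507] 63.9 1.0 | scene [309. 277.] 599 [0.6282 0.2533] 60.6
large_lid [224. 249.] 661 top [0.4614 0.0713] 75.8 0.8 | scene [319. 192.] 539 [0.4612 0.0746] 74.0
extra_lid [283. 198.] 830 top [ 0.6035 -0.0898] 87.5 0.8 | scene [243. 173.] 643 [ 0.6043 -0.0853] 86.1
small_box [225. 189.] 356 top [0.6195 0.0666] 54.4 0.6 | scene [269. 211.] 517 [0.6218 0.0729] 49.5
med_box [340. 197.] 537 top [ 0.6078 -0.2374] 65.9 0.7 | scene [215. 134.] 493 [ 0.6086 -0.2341] 60.0
large_box [277. 248.] 755 top [ 0.4719 -0.0671] 79.0 0.9 | scene [288. 150.] 758 [ 0.4714 -0.0642] 71.8
extra_box [344. 252.] 1031 top [ 0.4599 -0.2477] 92.4 0.9 | scene [256. 113.] 725 [ 0.4592 -0.2465] 84.6
```

Request:
{"api": "servo_tool", "payload": {"steps": [0.05,0.556,-0.3735,0.04,0.2818,0.05,0.556,-0.3735,0.04,0.2818,0.05,0.556,-0.3735,0.04,0.2818,0.05,0.556,-0.3735,0.04,0.2818,0.05,0.556,-0.3735,0.04,0.2818,0.05,0.556,-0.3735,0.04,0.2818,0.05,0.556,-0.3735,0.04,0.2818,0.05,0.556,-0.3735,0.04,0.2818,0.05,0.556,-0.3735,0.04,0.2818,0.05,0.556,-0.3735,0.04,0.2818,0.05,0.556,-0.3735,0.04,0.2818,0.05,0.556,-0.3735,0.04,0.2818], "force": 15}}

```text
time: 1.9
position: [0.6056, -0.0841, 0.3645]
tool_rot: [1.0, 0.002, 0.001, -0.0]
ft_force: [-0.3, -0.2, 0.7]
grip_width: 0.0502
```

```bash
cat > w.py <<'E'
from h import *
import sys
o=get_obs(); c=camera('wrist'); cv2.imwrite(f'pics/{sys.argv[1]}.png',c['pixels'])
print('t',o['time'],'pos',np.round(o['position'],4),'q4',np.round(o['tool_rot'],4),'grip',round(o['grip_width'],4),'q',np.round(o['q'],2),'F',np.round(o['ft_force'],2))
K_={'small_lid':(.451,.251,.011),'med_lid':(.629,.252,.011),'large_lid':(.461,.073,.011),'extra_lid':(.604,-.088,.011),'small_box':(.62,.069,.07),'med_box':(.608,-.236,.056),'large_box':(.472,-.066,.072),'extra_box':(.460,-.247,.052)}
for n in sys.argv[2:]:
    p=proj(c,K_[n]); print(n,'expected px',p.round())
    for a in comps(c,int(130)):
        if np.hypot(*(a[0]-p))<70 and a[1]>500:
            f=fitc(c,a[2],K_[n][2],far='box' in n); print('  comp',a[0].round(),a[1],'center',f[0].round(4),'D',round(2e3*f[1],1),'sd',round(1e3*f[2],2))
E
python3 w.py w1 extra_lid small_box large_box med_box large_lid
```

```text
t 1.9 pos [ 0.6056 -0.0841  0.3645] q4 [ 1.0e+00  2.5e-03  5.0e-04 -1.0e-04] grip 0.0502 q [-0.32  0.56  1.51  0.    1.08  1.24] F [-0.32 -0.23  0.69]
extra_lid expected px [257. 176.]
  comp [258. 176.] 4459 center [ 0.6023 -0.0893] D 90.4 sd 0.58
small_box expected px [ 98. 173.]
  comp [109. 168.] 3430 center [0.6201 0.0683] D 53.0 sd 0.3
large_box expected px [237. 303.]
  comp [239. 291.] 1638 center [ 0.7421 -0.0695] D 80.0 sd nan
med_box expected px [399. 182.]
  comp [394. 179.] 3942 center [ 0.6068 -0.2379] D 65.1 sd 0.35
large_lid expected px [136. 280.]
  ret = _var(a, axis=axis, dtype=dtype, out=out, ddof=ddof,
  arrmean = um.true_divide(arrmean, div, out=arrmean,
  ret = ret.dtype.type(ret / rcount)
```

View pics/w1.png

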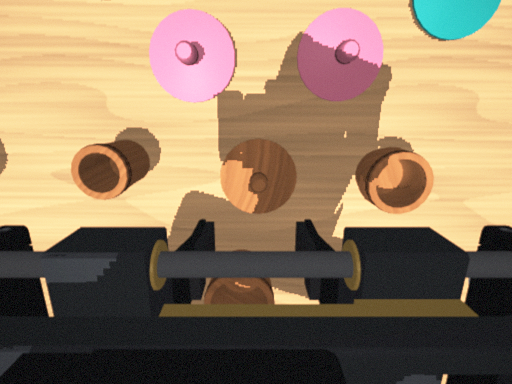

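The extra lid is at (258,176), plain brown. The decoys at (193,55), (340,55) and (455,10) are pink or turquoise, so the choice is clear. I let it settle before descending.

Request:
{"api": "servo_tool", "payload": {"steps": [0.05,0,0,0.1,0,0.05,0,0,0.1,0,0.05,0,0,0.1,0,0.05,0,0,0.1,0]}}

```text
time: 2.45
position: [0.6044, -0.0881, 0.2662]
tool_rot: [1.0, -0.001, 0.001, 0.0]
ft_force: [-0.5, 0.4, 0.6]
grip_width: 0.0498
```

```bash
python3 w.py w2 extra_lid
```

```text
t 2.45 pos [ 0.6044 -0.0881  0.2662] q4 [ 1.e+00 -7.e-04  1.e-03  4.e-04] grip 0.0498 q [-0.33  0.69  1.58 -0.    0.87  1.24] F [-0.5   0.36  0.57]
extra_lid expected px [253. 200.]
  comp [254. 199.] 8314 center [ 0.6024 -0.0892] D 90.7 sd 1.02
```

View pics/w2.png

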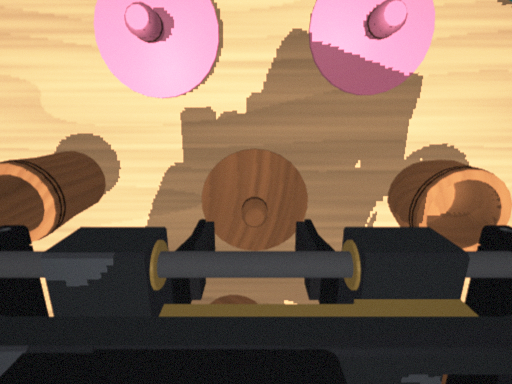

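Request:
{"api": "servo_tool", "payload": {"steps": [0.05,-0.001,0.002,0.035,0,0.05,-0.001,0.002,0.059,0,0.05,-0.001,0.002,0.059,0,0.0,-0.001,0.002,0.059,0,0.0,-0.001,0.002,0.059,0,0.0,-0.001,0.002,0.059,0,0.0,-0.001,0.002,0.059,0,0.0,-0.001,0.002,0.059,0], "force": 15}}

```text
time: 3.5
position: [0.6032, -0.0889, 0.2063]
tool_rot: [1.0, 0.0, 0.0, 0.0]
ft_force: [-0.8, 0.7, 3.6]
grip_width: 0.0198
```

```bash
python3 w.py w3 extra_lid
```

```text
t 3.5 pos [ 0.6032 -0.0889  0.2063] q4 [1.e+00 0.e+00 3.e-04 1.e-04] grip 0.0198 q [-0.33  0.78  1.6   0.    0.76  1.24] F [-0.79  0.73  3.61]
extra_lid expected px [251. 225.]
  comp [255. 202.] 8231 center [ 0.6184 -0.0901] D 66.3 sd 7.7
```

View pics/w3.png

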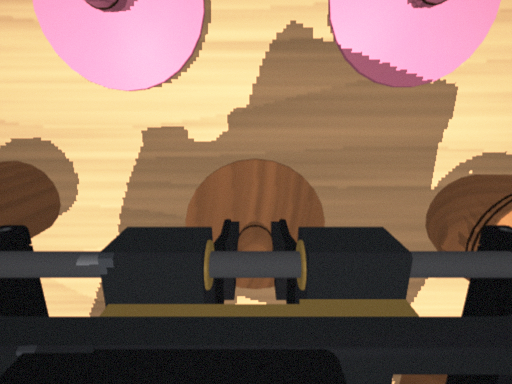

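Gripped: 19.8 mm opening, lid flange spanning columns 187–324. I lift and measure how the lid sits relative to the tool.

Request:
{"api": "servo_tool", "payload": {"steps": [0.0,0,0,-0.02,0,0.0,0,0,-0.06,0,0.0,0,0,-0.11,0,0.0,0,0,-0.11,0,0.0,0,0,-0.11,0]}}

```text
time: 4.18
position: [0.6025, -0.0888, 0.3159]
tool_rot: [1.0, -0.0, -0.0, -0.0]
ft_force: [-0.3, 0.1, -1.4]
grip_width: 0.0194
```

```bash
cat > held.py <<'E'
from h import *
import sys
R=float(sys.argv[2])/2000
o=get_obs(); c=camera('wrist'); cv2.imwrite(f'pics/{sys.argv[1]}.png',c['pixels'])
P=np.array(o['position']); print('t',o['time'],'pos',P.round(4),o['tool_rot'].round(4),'grip',round(o['grip_width'],4),'F',np.round(o['ft_force'],2))
z=P[2]-.164-.041+.011
p0=proj(c,[P[0],P[1],z]); print('axis px',p0.round(1))
A=comps(c,130)
for a in A:
    k=a[2]
    if a[1]<1500 or abs(a[0][0]-p0[0])>60: continue
    s=k[(k[:,1]<p0[1]-15)&(k[:,1]>k[:,1].min()-1)&(k[:,1]<215)]
    if len(s)<20: continue
    p=np.array([onz(c,u,v,z)[:2] for u,v in s])
    r=least_squares(lambda x:np.hypot(*(p-x[:2]).T)-x[2],[P[0],P[1],R],loss='soft_l1',f_scale=.001)
    r2=least_squares(lambda x:np.hypot(*(p-x[:2]).T)-(R-.0005),[P[0],P[1]],loss='soft_l1',f_scale=.001)
    print('comp',a[0].round(),a[1],'lid-axis(mm)',((r.x[:2]-P[:2])*1e3).round(2),'D',2e3*r.x[2],'| fixedR',((r2.x-P[:2])*1e3).round(2))
E
python3 held.py w4 92
```

```text
t 4.175 pos [ 0.6025 -0.0888  0.3159] [ 1.e+00 -0.e+00 -3.e-04 -1.e-04] grip 0.0194 F [-0.31  0.1  -1.39]
axis px [252.7 226.7]
comp [255. 202.] 8231 lid-axis(mm) [-0.36 -1.25] D 90.14569685556108 | fixedR [-0.88 -1.25]
```

View pics/w4.png

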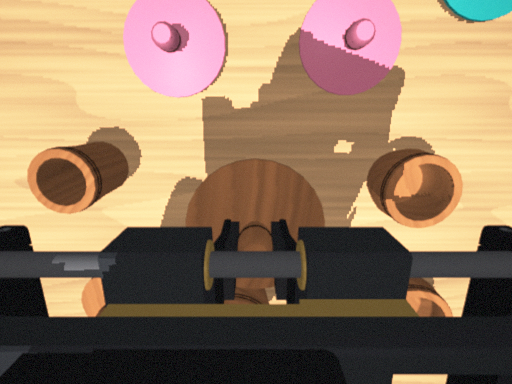

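Request:
{"api": "servo_tool", "payload": {"steps": [0.0,-0.228,0.157,-0.025,0,0.0,-0.228,0.157,-0.025,0,0.0,-0.228,0.157,-0.025,0,0.0,-0.228,0.157,-0.025,0,0.0,-0.228,0.157,-0.025,0,0.0,-0.228,0.157,-0.025,0,0.0,-0.228,0.157,-0.025,0,0.0,-0.228,0.157,-0.025,0]}}

```text
time: 5.22
position: [0.3758, -0.2453, 0.3403]
tool_rot: [1.0, 0.001, -0.0, -0.0]
ft_force: [0.8, 0.2, -0.7]
grip_width: 0.0196
```

```bash
python3 w.py w5 extra_box large_box
```

```text
t 5.225 pos [ 0.3758 -0.2453  0.3403] q4 [ 1.e+00  8.e-04 -2.e-04 -4.e-04] grip 0.0196 q [-0.83  0.4   1.93  0.    0.81  0.74] F [ 0.79  0.19 -0.66]
extra_box expected px [255.  98.]
  comp [258.  97.] 8421 center [ 0.4589 -0.2496] D 89.7 sd 0.34
large_box expected px [34. 81.]
  comp [53. 85.] 9352 center [ 0.4682 -0.0741] D 79.9 sd 2.15
```

View pics/w5.png

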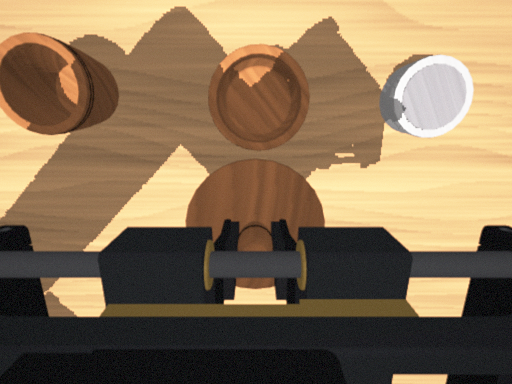

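The extra box is centred at (258,97) in the wrist view, ≈(0.459,-0.248); the tin is at (430,95).

Request:
{"api": "servo_tool", "payload": {"steps": [0.0,0.06,0.002,0,0,0.0,0.085,0.002,0.04,0,0.0,0.085,0.002,0.065,0,0.0,0.085,0.002,0.07,0,0.0,0.085,0.002,0.07,0]}}

```text
time: 5.9
position: [0.4602, -0.2475, 0.2708]
tool_rot: [1.0, 0.0, -0.0, -0.0]
ft_force: [-0.3, 0.6, -0.9]
grip_width: 0.0197
```

```bash
python3 held.py w6 92; python3 -c "
from h import *
c=camera('scene'); cv2.imwrite('pics/s6.png',cv2.resize(c['pixels'][60:180,170:340],None,fx=4,fy=4))"
```

```text
t 5.9 pos [ 0.4602 -0.2475  0.2708] [ 1.e+00  4.e-04 -2.e-04 -2.e-04] grip 0.0197 F [-0.3   0.6  -0.94]
axis px [252.8 226.7]
comp [240.  23.] 4556 lid-axis(mm) [121.51   6.72] D 41.77115307329197 | fixedR [160.89   6.58]
comp [255. 197.] 9158 lid-axis(mm) [10.09 -1.44] D 81.84563374625571 | fixedR [ 4.54 -1.64]
```

View pics/s6.png

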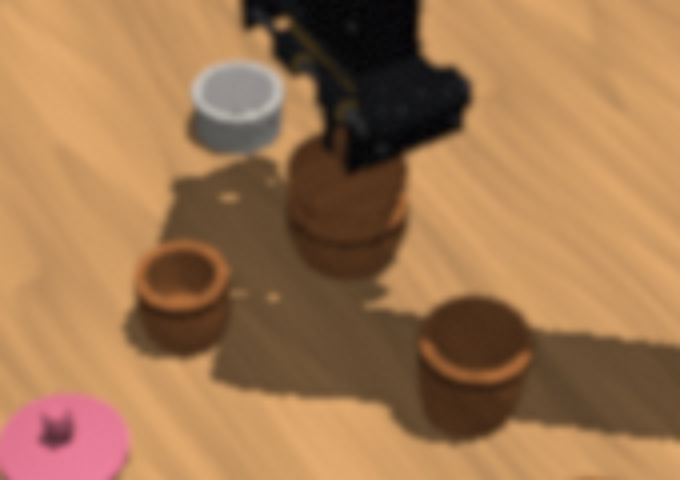

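View pics/w6.png

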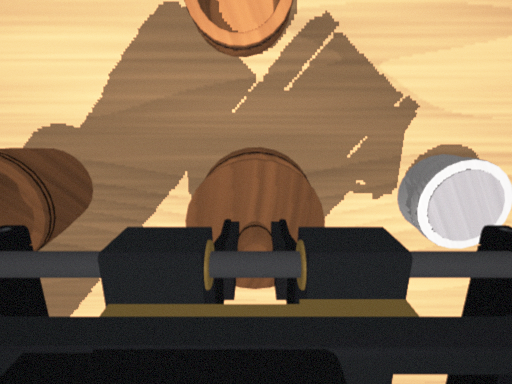

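Lid hovers just over the box and is aligned in both views. I lower it slowly.

Request:
{"api": "servo_tool", "payload": {"steps": [0.0,0,0,0.005,0,0.0,0,0,0.009,0,0.0,0,0,0.012,0,0.0,0,0,0.014,0,0.0,0,0,0.016,0,0.0,0,0,0.018,0,0.0,0,0,0.02,0,0.0,0,0,0.0205,0]}}

```text
time: 7.0
position: [0.46, -0.2479, 0.2501]
tool_rot: [1.0, 0.0, -0.0, -0.0]
ft_force: [-0.1, 0.2, -0.0]
grip_width: 0.0197
```

Request:
{"api": "servo_tool", "payload": {"steps": [0.0,0,0,0.001,0,0.0,0,0,0.0015,0,0.0,0,0,0.002,0,0.0,0,0,0.002,0]}}

```text
time: 7.5
position: [0.46, -0.2479, 0.2493]
tool_rot: [1.0, 0.0, 0.0, 0.0]
ft_force: [-1.9, 1.8, 7.1]
grip_width: 0.0192
```

```bash
python3 w.py w7; python3 -c "
from h import *
c=camera('scene'); cv2.imwrite('pics/s7.png',cv2.resize(c['pixels'][70:150,210:300],None,fx=6,fy=6))"
```

```text
t 7.5 pos [ 0.46   -0.2479  0.2493] q4 [1.e+00 1.e-04 2.e-04 2.e-04] grip 0.0192 q [-0.71  0.64  1.82 -0.    0.69  0.86] F [-1.87  1.84  7.12]
```

View pics/s7.png

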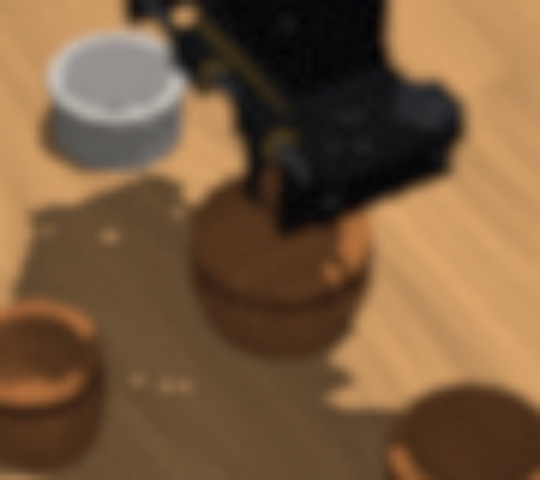

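View pics/w7.png

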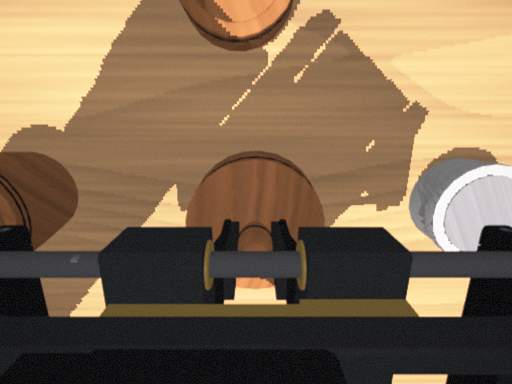

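Contact at 7 N at TCP z 0.2493, which equals grip height 0.2063 + 0.043, so it is fully seated. Release and lift.

Request:
{"api": "servo_tool", "payload": {"steps": [0.03,0,0,0,0,0.05,0,0,0,0,0.05,0,0,0,0,0.05,0,0,-0.03,0,0.05,0,0,-0.08,0,0.05,0.169,-0.499,-0.08,0,0.05,0.169,-0.499,-0.08,0,0.05,0.169,-0.499,-0.08,0,0.05,0.169,-0.499,-0.08,0,0.05,0.169,-0.499,-0.08,0,0.05,0.169,-0.499,-0.08,0,0.05,0.169,-0.499,-0.08,0]}}

```text
time: 9.1
position: [0.6008, 0.1685, 0.328]
tool_rot: [1.0, 0.0, -0.0, 0.0]
ft_force: [2.0, -0.6, -0.5]
grip_width: 0.0501
```

Request:
{"api": "servo_tool", "payload": {"steps": [0.05,0,0,0,0,0.05,0,0,0,0]}}

```text
time: 9.35
position: [0.5999, 0.1664, 0.3276]
tool_rot: [1.0, 0.0, -0.001, 0.0]
ft_force: [-1.2, 0.2, -0.7]
grip_width: 0.05
```

```bash
python3 w.py w8 med_lid small_box; python3 -c "
from h import *
c=camera('top'); cv2.imwrite('pics/t8.png',cv2.resize(c['pixels'][120:280,130:430],None,fx=2.6,fy=2.6,interpolation=cv2.INTER_CUBIC))"
```

```text
t 9.35 pos [0.5999 0.1664 0.3276] q4 [ 1.e+00  5.e-04 -9.e-04  4.e-04] grip 0.05 q [ 0.09  0.62  1.51 -0.    1.02  1.66] F [-1.23  0.22 -0.73]
med_lid expected px [171. 154.]
  comp [171. 154.] 3282 center [0.6282 0.2518] D 66.7 sd 0.38
small_box expected px [367. 175.]
  comp [360. 170.] 4031 center [0.6199 0.0694] D 53.7 sd 0.28
```

View pics/t8.png

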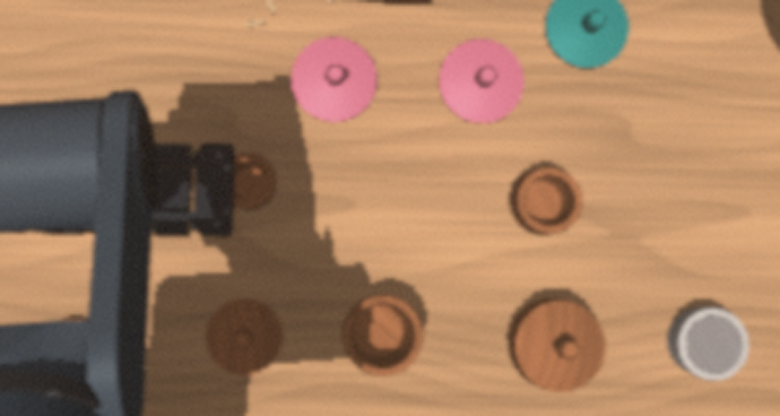

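View pics/w8.png

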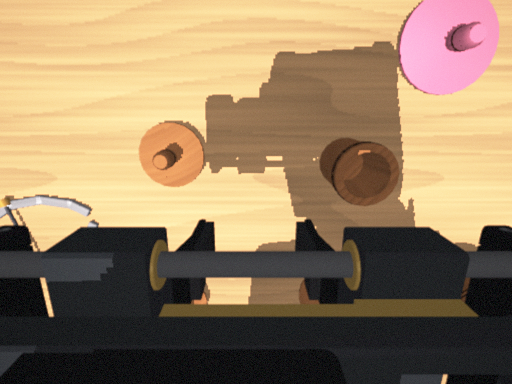

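The extra lid is seated level at (557,345) in the zoomed top view. The medium lid is at (171,154) in the wrist view → (0.628,0.252).

Request:
{"api": "servo_tool", "payload": {"steps": [0.05,0.028,-0.055,0,0,0.05,0.028,-0.086,0.04,0,0.05,0.028,-0.086,0.08,0,0.05,0.028,-0.086,0.11,0,0.05,0.028,-0.086,0.122,0,0.05,0.028,-0.086,0.122,0,0.0,0.028,-0.086,0.122,0,0.0,0.028,-0.086,0.122,0,0.0,0.028,-0.086,0.122,0,0.0,0.028,-0.086,0.122,0,0.0,0.028,-0.086,0.122,0], "force": 15}}

```text
time: 10.82
position: [0.6285, 0.2526, 0.2067]
tool_rot: [1.0, 0.0, 0.0, -0.0]
ft_force: [-0.6, -0.0, 1.8]
grip_width: 0.0176
```

```bash
python3 held.py w9 68
```

```text
t 10.825 pos [0.6285 0.2526 0.2067] [ 1.e+00  1.e-04  3.e-04 -1.e-04] grip 0.0176 F [-0.63 -0.04  1.79]
axis px [252.7 227. ]
comp [255. 211.] 4640 lid-axis(mm) [ 0.4  -1.16] D 65.83882374029015 | fixedR [-0.3  -1.16]
```

View pics/w9.png

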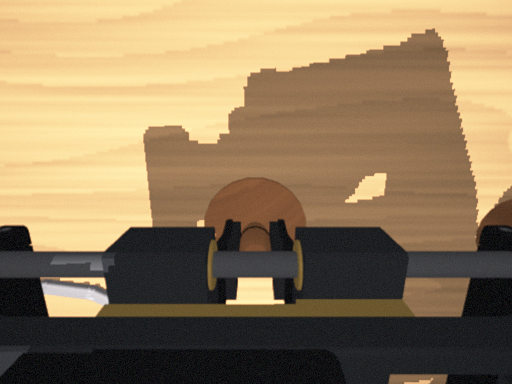

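Gripped at 17.6 mm. Lift and carry towards the medium box.

Request:
{"api": "servo_tool", "payload": {"steps": [0.0,0,0,-0.02,0,0.0,0,0,-0.07,0,0.0,0,0,-0.125,0,0.0,-0.098,0.49,-0.125,0,0.0,-0.098,0.49,-0.125,0,0.0,-0.098,0.49,-0.125,0,0.0,-0.098,0.49,-0.125,0,0.0,-0.098,0.49,-0.125,0,0.0,-0.098,0.49,-0.125,0,0.0,-0.098,0.49,-0.125,0,0.0,-0.098,0.49,-0.125,0,0.0,-0.098,0.49,-0.125,0]}}

```text
time: 12.38
position: [0.5298, -0.2425, 0.3326]
tool_rot: [1.0, -0.003, 0.001, 0.002]
ft_force: [-0.1, 0.3, -1.0]
grip_width: 0.0174
```

Request:
{"api": "servo_tool", "payload": {"steps": [0.0,0,0,0,0,0.0,0,0,0,0]}}

```text
time: 12.62
position: [0.5305, -0.236, 0.3315]
tool_rot: [1.0, 0.001, -0.0, -0.0]
ft_force: [0.6, -0.5, -0.5]
grip_width: 0.0173
```

```bash
python3 w.py w10 med_box
```

```text
t 12.625 pos [ 0.5305 -0.236   0.3315] q4 [ 1.e+00  1.e-03 -2.e-04 -3.e-04] grip 0.0173 q [-0.61  0.56  1.62  0.    0.96  0.96] F [ 0.63 -0.47 -0.48]
med_box expected px [253. 106.]
  comp [257. 106.] 4935 center [ 0.6067 -0.239 ] D 65.6 sd 0.25
```

View pics/w10.png

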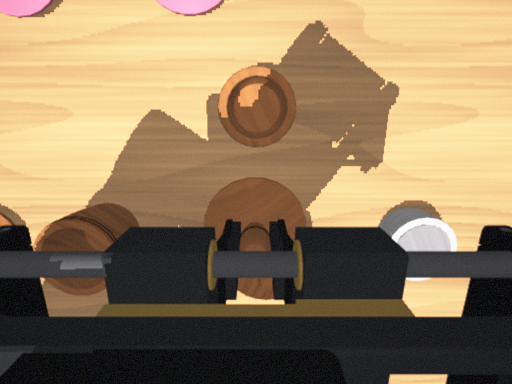

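Medium box centred at (257,106) → (0.607,-0.2375).

Request:
{"api": "servo_tool", "payload": {"steps": [0.0,0.055,0.0005,0,0,0.0,0.0765,0.001,0.03,0,0.0,0.0765,0.001,0.05,0,0.0,0.0765,0.001,0.0565,0,0.0,0.0765,0.001,0.0565,0]}}

```text
time: 13.3
position: [0.6069, -0.2376, 0.2746]
tool_rot: [1.0, 0.001, -0.0, -0.0]
ft_force: [0.6, 0.5, -0.7]
grip_width: 0.0176
```

```bash
python3 w.py w11; python3 -c "
from h import *
c=camera('scene'); cv2.imwrite('pics/s11.png',cv2.resize(c['pixels'][80:180,160:290],None,fx=5,fy=5))"
```

```text
t 13.3 pos [ 0.6069 -0.2376  0.2746] q4 [ 1.e+00  6.e-04 -5.e-04 -3.e-04] grip 0.0176 q [-0.54  0.72  1.46  0.    0.96  1.03] F [ 0.61  0.53 -0.65]
```

View pics/s11.png

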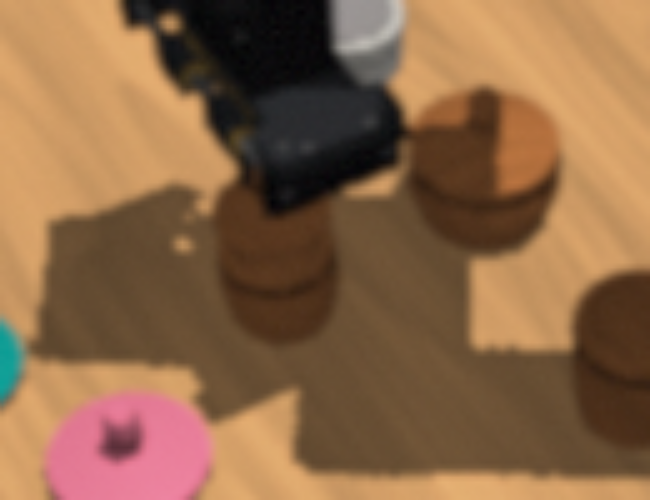

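View pics/w11.png

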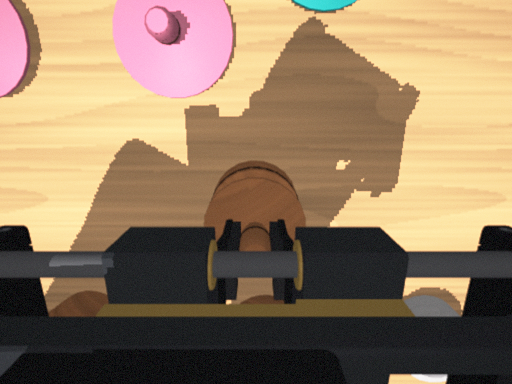

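Lined up over the medium box (lid at (255,200) wrist view, rim concentric behind it). Lower from 0.2746 to about 0.2537.

Request:
{"api": "servo_tool", "payload": {"steps": [0.0,0,0,0.005,0,0.0,0,0,0.009,0,0.0,0,0,0.011,0,0.0,0,0,0.013,0,0.0,0,0,0.015,0,0.0,0,0,0.017,0,0.0,0,0,0.019,0,0.0,0,0,0.02,0,0.0,0,0,0.0212,0,0.0,0,0,0.0212,0]}}

```text
time: 14.65
position: [0.6069, -0.2385, 0.2537]
tool_rot: [1.0, 0.0, 0.0, 0.0]
ft_force: [-0.3, 0.2, 1.6]
grip_width: 0.0173
```

Request:
{"api": "servo_tool", "payload": {"steps": [0.0,0,0,0.0008,0,0.0,0,0,0.0008,0]}}

```text
time: 14.9
position: [0.607, -0.2385, 0.2536]
tool_rot: [1.0, 0.0, 0.0, 0.0]
ft_force: [-0.7, 1.2, 5.0]
grip_width: 0.0172
```

```bash
python3 -c "
from h import *
c=camera('scene'); cv2.imwrite('pics/s12.png',cv2.resize(c['pixels'][80:180,160:290],None,fx=5,fy=5))"
```

```text
(no output)
```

View pics/s12.png

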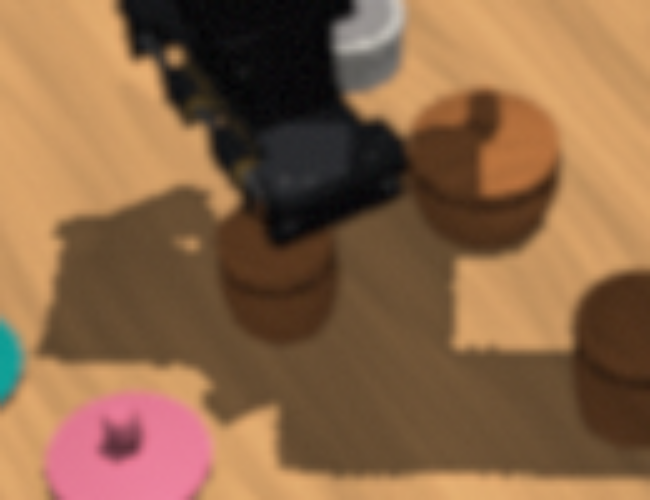

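Seated (5 N, stopped at 0.2536). Release, then on to the large lid.

Request:
{"api": "servo_tool", "payload": {"steps": [0.03,0,0,0,0,0.05,0,0,0,0,0.05,0,0,0,0,0.05,0,0,-0.03,0,0.05,0,0,-0.08,0,0.05,-0.157,-0.311,-0.08,0,0.05,-0.157,-0.311,-0.08,0,0.05,-0.157,-0.311,-0.08,0,0.05,-0.157,-0.311,-0.08,0,0.05,-0.157,-0.311,-0.08,0,0.05,-0.157,-0.311,-0.08,0,0.05,-0.157,-0.311,-0.08,0]}}

```text
time: 16.45
position: [0.4482, 0.0744, 0.3327]
tool_rot: [1.0, 0.002, -0.001, -0.0]
ft_force: [0.6, -1.0, -0.3]
grip_width: 0.0505
```

Request:
{"api": "servo_tool", "payload": {"steps": [0.05,0,0,0.03,0,0.05,0,0,0.03,0]}}

```text
time: 16.7
position: [0.4501, 0.0717, 0.3016]
tool_rot: [1.0, -0.0, -0.002, -0.0]
ft_force: [-0.1, -0.3, 0.1]
grip_width: 0.0499
```

```bash
python3 w.py w13 large_lid large_box small_box
```

```text
t 16.7 pos [0.4501 0.0717 0.3016] q4 [ 1.0e+00 -4.0e-04 -1.6e-03 -0.0e+00] grip 0.0499 q [-0.09  0.48  1.95 -0.    0.72  1.48] F [-0.09 -0.29  0.07]
large_lid expected px [252. 176.]
  comp [253. 176.] 5098 center [0.46  0.072] D 78.6 sd 0.33
large_box expected px [435. 180.]
  comp [426. 177.] 10060 center [ 0.4693 -0.0693] D 74.0 sd 0.81
small_box expected px [256. -52.]
  comp [256.  11.] 1121 center [0.4482 0.0688] D 80.0 sd nan
  ret = _var(a, axis=axis, dtype=dtype, out=out, ddof=ddof,
  arrmean = um.true_divide(arrmean, div, out=arrmean,
  ret = ret.dtype.type(ret / rcount)
```

View pics/w13.png

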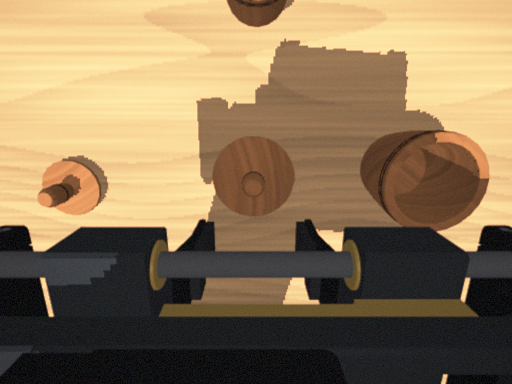

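Large lid at (253,176) → (0.4605,0.0725).

Request:
{"api": "servo_tool", "payload": {"steps": [0.05,0.0105,-0.001,0.04,0,0.05,0.0105,-0.001,0.075,0,0.05,0.0105,-0.001,0.0955,0,0.05,0.0105,-0.001,0.0955,0,0.0,0.0105,-0.001,0.0955,0,0.0,0.0105,-0.001,0.0955,0,0.0,0.0105,-0.001,0.0955,0,0.0,0.0105,-0.001,0.0955,0,0.0,0.0105,-0.001,0.0955,0], "force": 15}}

```text
time: 17.88
position: [0.4605, 0.0735, 0.2077]
tool_rot: [1.0, 0.0, 0.0, 0.0]
ft_force: [0.3, -0.2, 5.6]
grip_width: 0.0194
```

```bash
python3 held.py w14 80
```

```text
t 17.875 pos [0.4605 0.0735 0.2077] [1.e+00 1.e-04 5.e-04 1.e-04] grip 0.0194 F [ 0.3  -0.19  5.63]
axis px [252.6 227.1]
comp [255. 206.] 6423 lid-axis(mm) [ 1.14 -1.31] D 77.20554391420221 | fixedR [ 0.05 -1.31]
```

Request:
{"api": "servo_tool", "payload": {"steps": [0.0,0,0,-0.02,0,0.0,0,0,-0.07,0,0.0,0,0,-0.125,0,0.0,-0.066,0.1405,-0.145,0,0.0,-0.066,0.1405,-0.145,0,0.0,-0.066,0.1405,-0.145,0,0.0,-0.066,0.1405,-0.145,0,0.0,-0.066,0.1405,-0.145,0]}}

```text
time: 18.92
position: [0.3944, -0.0667, 0.3521]
tool_rot: [1.0, -0.0, -0.0, -0.0]
ft_force: [0.5, 0.1, -1.1]
grip_width: 0.019
```

```bash
python3 w.py w15 large_box; python3 held.py w15b 80|tail -2
```

```text
t 18.925 pos [ 0.3944 -0.0667  0.3521] q4 [ 1.e+00 -2.e-04 -1.e-04 -3.e-04] grip 0.019 q [-0.45  0.32  2.03  0.    0.79  1.12] F [ 0.52  0.15 -1.15]
large_box expected px [252. 106.]
  comp [255. 107.] 6580 center [ 0.469 -0.068] D 77.9 sd 0.31
comp [255. 107.] 6578 lid-axis(mm) [74.22 -1.55] D 52.084118799024 | fixedR [60.98 -8.07]
comp [255. 206.] 6418 lid-axis(mm) [ 0.88 -1.16] D 77.22789443011811 | fixedR [-0.2  -1.16]
```

View pics/w15.png

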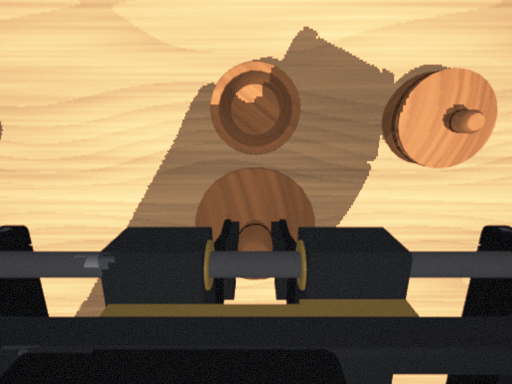

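Large box centred at (255,107) → (0.470,-0.067).

Request:
{"api": "servo_tool", "payload": {"steps": [0.0,0.055,0,0,0,0.0,0.0755,0,0.03,0,0.0,0.0755,0,0.05,0,0.0,0.0755,0,0.058,0,0.0,0.0755,0,0.058,0]}}

```text
time: 19.65
position: [0.4697, -0.0663, 0.2938]
tool_rot: [1.0, 0.001, -0.001, -0.0]
ft_force: [0.2, -0.2, -0.4]
grip_width: 0.0194
```

```bash
python3 w.py w16; python3 -c "
from h import *
c=camera('scene'); cv2.imwrite('pics/s16.png',cv2.resize(c['pixels'][100:200,220:350],None,fx=5,fy=5))"
```

```text
t 19.65 pos [ 0.4697 -0.0663  0.2938] q4 [ 1.e+00  6.e-04 -8.e-04 -4.e-04] grip 0.0194 q [-0.38  0.51  1.91  0.    0.72  1.19] F [ 0.16 -0.17 -0.43]
```

View pics/s16.png

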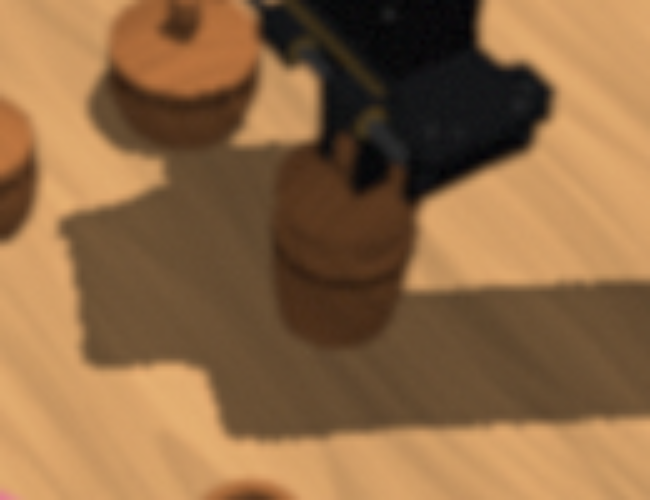

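View pics/w16.png

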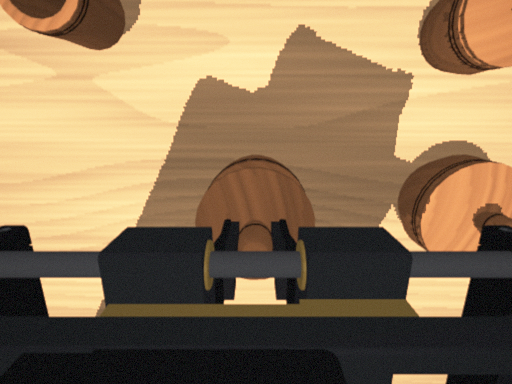

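Aligned over the large box. Lower from 0.2938 to about 0.2707.

Request:
{"api": "servo_tool", "payload": {"steps": [0.0,0,0,0.006,0,0.0,0,0,0.011,0,0.0,0,0,0.013,0,0.0,0,0,0.015,0,0.0,0,0,0.017,0,0.0,0,0,0.019,0,0.0,0,0,0.021,0,0.0,0,0,0.0225,0,0.0,0,0,0.0235,0,0.0,0,0,0.0235,0]}}

```text
time: 21.0
position: [0.4699, -0.067, 0.2708]
tool_rot: [1.0, 0.0, -0.0, -0.0]
ft_force: [0.1, 0.3, 0.1]
grip_width: 0.0196
```

```bash
python3 w.py w17; python3 -c "
from h import *
c=camera('scene'); cv2.imwrite('pics/s17.png',cv2.resize(c['pixels'][100:200,220:350],None,fx=5,fy=5))"
```

```text
t 21.0 pos [ 0.4699 -0.067   0.2708] q4 [ 1.  0. -0. -0.] grip 0.0196 q [-0.38  0.56  1.92 -0.    0.66  1.19] F [0.11 0.26 0.11]
```

View pics/s17.png

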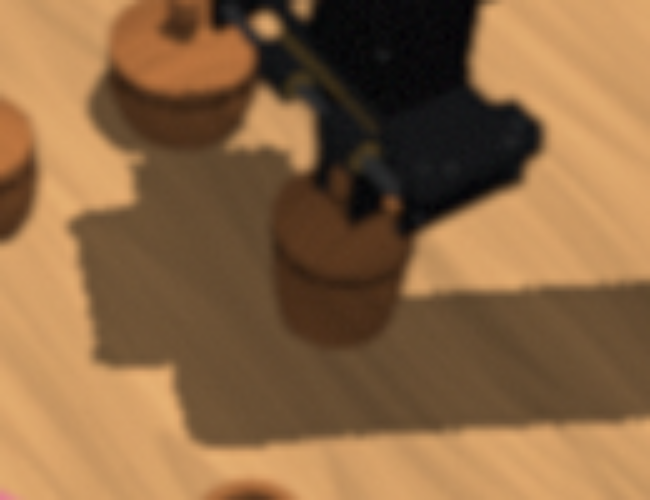

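Nearly seated but with no contact force yet; I press on in half-millimetres.

Request:
{"api": "servo_tool", "payload": {"steps": [0.0,0,0,0.0005,0,0.0,0,0,0.001,0,0.0,0,0,0.0015,0,0.0,0,0,0.0015,0]}}

```text
time: 21.6
position: [0.4698, -0.067, 0.2707]
tool_rot: [1.0, 0.0, 0.0, 0.0]
ft_force: [-3.0, -0.2, 14.2]
grip_width: 0.0195
```

Seated at 0.2707. I ease off the load, release, and go to the small lid.

Request:
{"api": "servo_tool", "payload": {"steps": [0.0,0,0,-0.001,0,0.03,0,0,-0.001,0,0.05,0,0,-0.001,0,0.05,0,0,-0.001,0,0.05,0,0,-0.03,0,0.05,0,0,-0.07,0,0.05,-0.03,-0.318,-0.07,0,0.05,-0.03,-0.318,-0.07,0,0.05,-0.03,-0.318,-0.07,0,0.05,-0.03,-0.318,-0.07,0,0.05,-0.03,-0.318,-0.07,0,0.05,-0.03,-0.318,-0.07,0]}}

```text
time: 23.1
position: [0.4389, 0.2544, 0.3391]
tool_rot: [1.0, 0.003, 0.0, -0.0]
ft_force: [-0.5, -0.7, -0.2]
grip_width: 0.0496
```

Request:
{"api": "servo_tool", "payload": {"steps": [0.05,0,0,0.04,0,0.05,0,0,0.04,0]}}

```text
time: 23.35
position: [0.4388, 0.2499, 0.2972]
tool_rot: [1.0, -0.0, -0.003, 0.001]
ft_force: [-0.6, 0.2, 0.1]
grip_width: 0.0498
```

```bash
python3 w.py w18 small_lid
```

```text
t 23.35 pos [0.4388 0.2499 0.2972] q4 [ 1.0e+00 -2.0e-04 -3.5e-03  1.2e-03] grip 0.0498 q [ 0.3   0.54  1.83 -0.    0.78  1.87] F [-0.58  0.19  0.13]
small_lid expected px [251. 175.]
  comp [252. 175.] 2566 center [0.4499 0.2509] D 54.5 sd 0.32
```

View pics/w18.png

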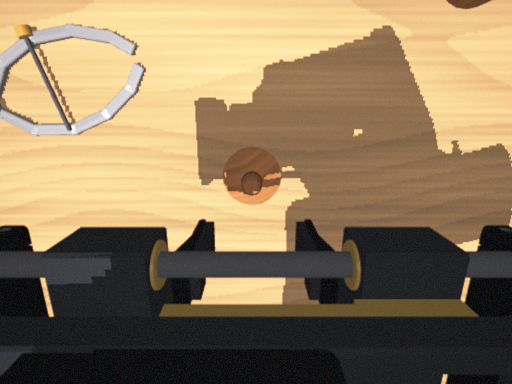

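Small lid at (252,175) → (0.4505,0.2515); the calipers are well clear at (65,80).

Request:
{"api": "servo_tool", "payload": {"steps": [0.05,0.011,-0.001,0.04,0,0.05,0.011,-0.001,0.075,0,0.05,0.011,-0.001,0.0925,0,0.05,0.011,-0.001,0.0925,0,0.0,0.011,-0.001,0.0925,0,0.0,0.011,-0.001,0.0925,0,0.0,0.011,-0.001,0.0925,0,0.0,0.011,-0.001,0.0925,0,0.0,0.011,-0.001,0.0925,0], "force": 15}}

```text
time: 24.52
position: [0.451, 0.2521, 0.2072]
tool_rot: [1.0, 0.0, 0.0, -0.0]
ft_force: [-0.7, -0.5, 3.0]
grip_width: 0.0176
```

```bash
python3 held.py w19 56
```

```text
t 24.525 pos [0.451  0.2521 0.2072] [ 1.e+00  1.e-04  3.e-04 -1.e-04] grip 0.0176 F [-0.74 -0.53  3.03]
axis px [252.7 227. ]
comp [255. 216.] 3275 lid-axis(mm) [ 0.28 -1.21] D 53.68186028637681 | fixedR [-0.5  -1.21]
```

Request:
{"api": "servo_tool", "payload": {"steps": [0.0,0,0,-0.02,0,0.0,0,0,-0.07,0,0.0,0,0,-0.125,0,0.0,0.094,0.183,-0.145,0,0.0,0.094,0.183,-0.145,0,0.0,0.094,0.183,-0.145,0,0.0,0.094,0.183,-0.145,0,0.0,0.094,0.183,-0.145,0,0.0,0.094,0.183,-0.145,0]}}

```text
time: 25.7
position: [0.5437, 0.0702, 0.3511]
tool_rot: [1.0, 0.001, -0.001, -0.0]
ft_force: [0.1, 0.3, -0.7]
grip_width: 0.0176
```

```bash
python3 w.py w20 small_box
```

```text
t 25.7 pos [0.5437 0.0702 0.3511] q4 [ 1.0e+00  6.0e-04 -1.4e-03 -4.0e-04] grip 0.0176 q [-0.08  0.5   1.68  0.    0.97  1.49] F [ 0.13  0.31 -0.67]
small_box expected px [255. 106.]
  comp [255. 106.] 3219 center [0.6197 0.0689] D 54.2 sd 0.29
```

View pics/w20.png

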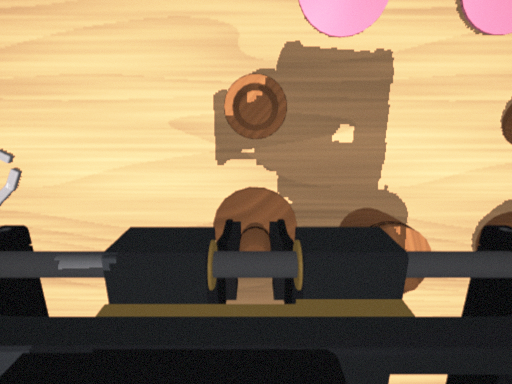

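Small box centred at (255,106) → (0.620,0.0695).

Request:
{"api": "servo_tool", "payload": {"steps": [0.0,0.055,0.0005,0,0,0.0,0.0755,0.0005,0.03,0,0.0,0.0755,0.0005,0.05,0,0.0,0.0755,0.0005,0.059,0,0.0,0.0755,0.0005,0.059,0]}}

```text
time: 26.38
position: [0.6196, 0.0696, 0.2921]
tool_rot: [1.0, 0.001, -0.001, -0.0]
ft_force: [-0.8, 0.6, -0.5]
grip_width: 0.0176
```

```bash
python3 w.py w21; python3 -c "
from h import *
c=camera('scene'); cv2.imwrite('pics/s21.png',cv2.resize(c['pixels'][150:250,210:340],None,fx=5,fy=5))"
```

```text
t 26.375 pos [0.6196 0.0696 0.2921] q4 [ 1.0e+00  8.0e-04 -1.1e-03 -1.0e-04] grip 0.0176 q [-0.07  0.66  1.53  0.    0.95  1.5 ] F [-0.81  0.6  -0.51]
```

View pics/s21.png

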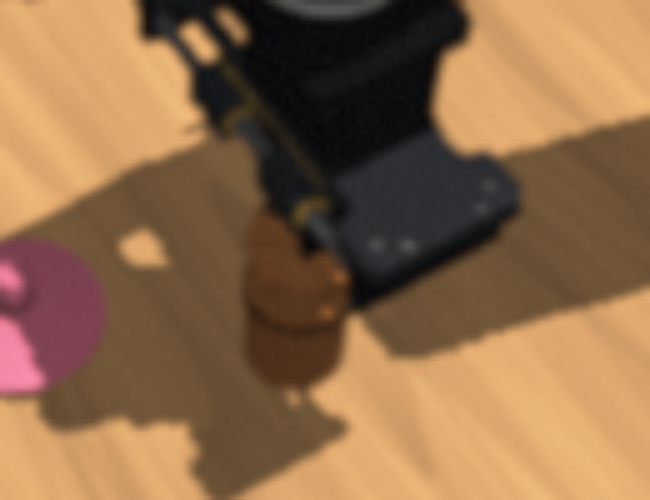

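View pics/w21.png

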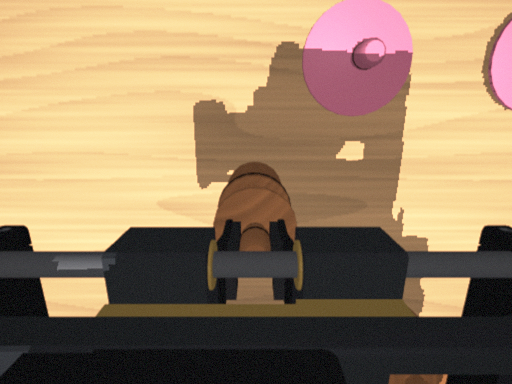

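Aligned over the small box. Lower.

Request:
{"api": "servo_tool", "payload": {"steps": [0.0,0,0,0.006,0,0.0,0,0,0.011,0,0.0,0,0,0.013,0,0.0,0,0,0.015,0,0.0,0,0,0.017,0,0.0,0,0,0.019,0,0.0,0,0,0.021,0,0.0,0,0,0.0225,0,0.0,0,0,0.0235,0,0.0,0,0,0.0242,0,0.0,0,0,0.0245,0,0.0,0,0,0.0245,0]}}

```text
time: 27.98
position: [0.6204, 0.0684, 0.2683]
tool_rot: [1.0, -0.0, 0.0, 0.0]
ft_force: [-0.1, 0.7, -0.3]
grip_width: 0.0172
```

```bash
python3 w.py w22; python3 -c "
from h import *
c=camera('scene'); cv2.imwrite('pics/s22.png',cv2.resize(c['pixels'][150:250,210:340],None,fx=5,fy=5))"
```

```text
t 27.975 pos [0.6204 0.0684 0.2683] q4 [ 1.e+00 -0.e+00  1.e-04  0.e+00] grip 0.0172 q [-0.07  0.7   1.54  0.    0.9   1.5 ] F [-0.07  0.71 -0.25]
```

View pics/s22.png

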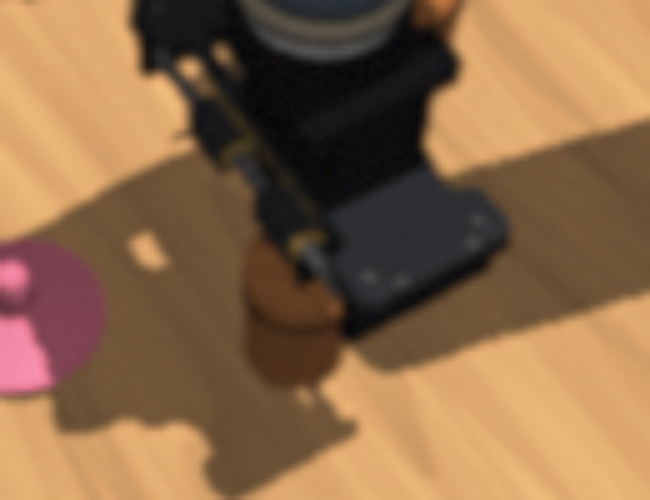

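Request:
{"api": "servo_tool", "payload": {"steps": [0.0,0,0,0.0005,0,0.0,0,0,0.001,0,0.0,0,0,0.001,0]}}

```text
time: 28.45
position: [0.6205, 0.0684, 0.2682]
tool_rot: [1.0, 0.0, 0.0, 0.0]
ft_force: [-0.8, 0.6, 5.2]
grip_width: 0.0175
```

Seated (5 N, 0.2682). Release and retreat towards the start so the views are clear.

Request:
{"api": "servo_tool", "payload": {"steps": [0.0,0,0,-0.0003,0,0.03,0,0,-0.0003,0,0.05,0,0,-0.0003,0,0.05,0,0,-0.0003,0,0.05,0,0,-0.03,0,0.05,0,0,-0.09,0,0.05,0,0,-0.14,0,0.05,-0.1,-0.35,-0.14,0,0.05,-0.1,-0.35,-0.14,0,0.05,-0.1,-0.35,-0.14,0,0.05,-0.1,-0.35,-0.14,0,0.05,-0.1,-0.35,-0.14,0]}}

```text
time: 29.95
position: [0.5338, 0.3707, 0.4071]
tool_rot: [1.0, -0.0, 0.0, 0.0]
ft_force: [2.1, 0.3, 0.2]
grip_width: 0.0499
```

Request:
{"api": "servo_tool", "payload": {"steps": [0.05,-0.1,-0.2,0,0,0.05,-0.1,-0.2,0,0,0.05,-0.1,-0.2,0,0,0.05,-0.1,-0.2,0,0,0.05,-0.1,-0.2,0,0]}}

```text
time: 30.58
position: [0.4323, 0.5714, 0.4065]
tool_rot: [1.0, 0.002, -0.0, -0.0]
ft_force: [-0.2, 0.2, -0.7]
grip_width: 0.0502
```

```bash
python3 - <<'E'
from h import *
o=get_obs(); print(o['time'],o['position'],o['ft_force'])
c=camera('top'); s=camera('scene')
cv2.imwrite('pics/t23.png',cv2.resize(c['pixels'][120:280,130:430],None,fx=2.6,fy=2.6,interpolation=cv2.INTER_CUBIC))
cv2.imwrite('pics/s23.png',cv2.resize(s['pixels'][80:240,170:340],None,fx=3.6,fy=3.6,interpolation=cv2.INTER_CUBIC))
b=[('small',.6195,.0675,.061),('med',.6075,-.238,.047),('large',.470,-.067,.063),('extra',.460,-.248,.043)]
A=comps(c)
for n,x,y,z in b:
    p=proj(c,(x,y,z+.011)); a=min(A,key=lambda a:np.hypot(*(a[0]-p))); f=fitc(c,a[2],z+.011)
    print(n,f[0].round(4),round(2e3*f[1],1),round(1e3*f[2],2))
E
```

```text
30.575 [0.43227445 0.57141465 0.40647532] [-0.16543982  0.2397699  -0.67795494]
small [0.6188 0.0657] 55.6 0.72
med [ 0.6083 -0.2401] 64.2 0.87
large [ 0.4724 -0.0677] 79.5 0.67
extra [ 0.4607 -0.2489] 89.9 0.88
```

View pics/t23.png

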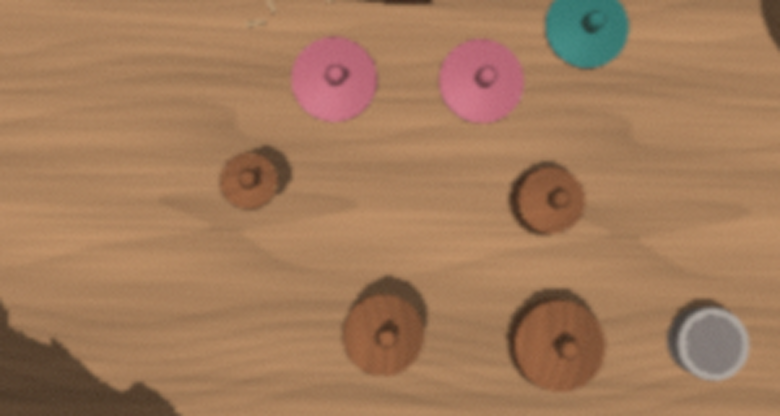

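View pics/s23.png

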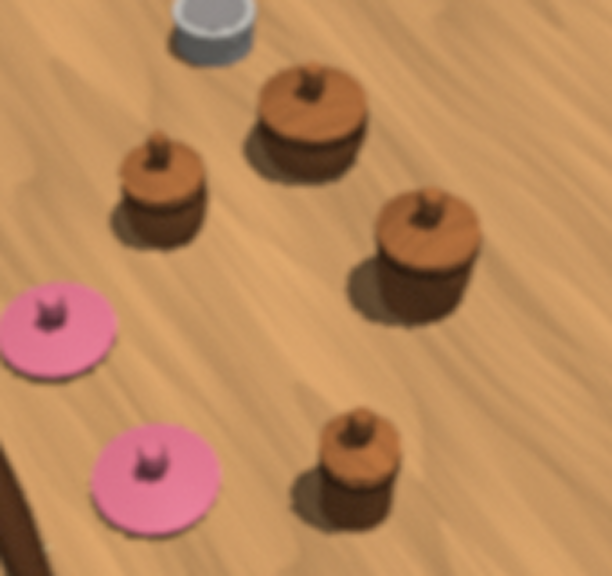

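All four lids sit level and concentric on their boxes: small (250,180), medium (548,199), large (384,333) and extra (557,341) in the zoomed top view. The tin and decoys are unmoved. Handing in.

```bash
python3 -c "
from rig import *
print(hand_in())"
```

```text
the job is handed in; nothing more can be done
None
```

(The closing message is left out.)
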